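# Lock the dough sheeter's roller cassette with the hex key

## Task

Take the orange T-handled hex key out of its blue holder, seat its tip fully home in the hex socket of the dough sheeter's yellow-tongued latch, and only then turn the latch clockwise (seen from above) with the key to its stop, so that the tongue lies across the red ear of the roller cassette. Turn the latch with the key alone, let go and leave the key standing fully seated in the socket, and leave the other things on the table where they are.

Things in the scene. Friction and masses are not known exactly. Their poses are not given: they have to be found in the camera images.
- key_handle (a point): Centre of the orange handle bar of the loose T-handled hex key (about 0.3 kg). The bar is 110 mm long along this frame's x, 24 mm wide along y, 24 mm high; z points up, away from the tip. The centre is 130 mm above the tip; a round neck 18 mm thick is below the bar. The key starts upright in the holder, its bar within about 35 degrees of the holder's x.
- holder: Fixed blue block 90 x 90 x 50 mm high; origin at the centre of its underside. A round hole in its middle, 24.5 mm wide and 40 mm deep (its floor is 10 mm above the table), holds the key's tip loosely; lift the key straight up to free it.
- sheeter: Fixed white hand-cranked dough sheeter, base 180 mm along its x, 280 mm along its y, 85 mm high; origin at the centre of its underside. Two steel rollers lie along y. The latch turns about a vertical axis at (0, -92) mm on it, and the red ear of the roller cassette lies from there towards +y. Its heading varies by 0.4 rad either way.
- latch (a joint): Turn of the latch in rad: 0 = fully open, grows clockwise seen from above, hard stop at 1.2 = locked, the yellow tongue across the red ear (along the sheeter's +y). Starts between 0 and 0.3. Friction of about 0.25 N m holds it wherever it is left; no spring.
- socket_floor (a point): Centre of the floor of the latch's hex socket, 61.5 mm above the table, on the latch's axis. Turns with the latch: x points along the yellow tongue (64 mm long, 22 mm wide), z up. The socket is 21 mm across flats; two flats face along +x and -x, so the key enters with its bar along the tongue or any multiple of 60 degrees from it, with some 12 degrees of play either way.
- socket_mouth (a point): Centre of the socket's mouth, 30 mm above its floor, 91.5 mm above the table, in a dark hexagonal boss 40 mm across flats. The top 4.5 mm of the socket flare outward at 45 degrees to 30 mm across flats.
- mug_mid (a point): Bystander: centre of a white mug, 76 mm across, 85 mm high, standing beyond the holder.
- jar_mid (a point): Bystander: centre of an amber glass jar, 80 mm across, 120 mm high.
- spatula_grip (a point): Bystander: handle of a red spatula 240 mm long, lying on the robot's side of the sheeter.
- key: The same key as a whole, 142 mm tall; origin at the centre of its flat lower end (the tip), axes as key_handle. Its lowest 55 mm are a steel hexagon 19 mm across flats (22 mm across corners), the last 3 mm narrowed to 15 mm. Two of the flats face along +x and -x, that is along the bar.

How it is judged:
On the way, in this order (a step that is already met when the one before it is completed fails the run):
1. the key is fully seated in the socket (tip within 4 mm of its floor) before the latch has been turned past 0.5 rad (z of key in the frame of socket_floor between -0.004 and 0.004 m and horizontal distance between key and socket_floor below 0.005 m and angle between key's own z axis and vertical below 0.14 rad and value of joint latch below 0.5 rad), for 0.2 s.
2. the latch is turned to 1.1 rad or more with the key still seated (z of key in the frame of socket_floor between -0.004 and 0.006 m and horizontal distance between key and socket_floor below 0.005 m and angle between key's own z axis and vertical below 0.14 rad and value of joint latch above 1.1 rad), for 0.2 s.
At the end, for the whole second after the job is handed in: The latch stands at 1.1 rad or more (stop at 1.2); the key stands at rest in the socket, its tip within 6 mm of the socket's floor and 5 mm of its axis, leaning less than 8 degrees, and is let go (all of step 2 and linear speed of key below 0.02 m/s and contact force between each of the fingers, the arm and key below 0.2 N); the robot touches nothing.
It fails at once if the latch is pushed by the robot itself (over 4 N) rather than by the key (contact force between any of the fingers, the arm and latch above 4 N).
It fails at once if a bystander is moved by more than 40 mm (distance of any of mug_mid, jar_mid, spatula_grip from where it was at the start of the episode above 0.04 m).
It also fails if it takes over 51 s, if anything falls off the work surface, if the arm or the gripper's body presses on something with over 40 N, if the wrist force passes 120 N, or if a joint passes its speed limit or range.

## Robot

A 6-joint arm with a two-finger parallel gripper is mounted at the origin on the work surface. World frame = base frame: x ahead of the robot, y to its left, z up, the work surface at z = 0. Lengths are in m, angles in rad, forces in N, time in s.
With the tool pointing down it reaches from about 0.35 to 1 m from the base axis. Payload 7.1 kg.
Tool frame: the origin (TCP) lies on the centre line of the jaws, within the pads' length; the fingertips stand 8 mm ahead of it and the grasp point (between the pads) lies 11 mm behind it; z points along the fingers, y is the line along which they close (so a half turn about z gives the same grasp; the last joint's range is limited). The gripper opens to 85 mm and grips with 20 to 120 N. Pads are 22 mm wide; open, the fingers measure 114 mm over their backs; the gripper's body (76 mm by 85 mm) begins 54 mm behind the grasp point. The pads swing forward as they close: fully open they stand 13 mm farther back than shut.
Start: joints at [1.293, 0.423, 1.63, -0, 1.089, -0.019], TCP at [0.16, 0.604, 0.239] pointing down, gripper open.
Joint ranges: [-3, 3], [-0.9, 2.11], [0.09, 2.58], [-1.31, 4.45], [0.11, 2.69], [-2.54, 2.54]. Speed limits (rad/s): [2.39, 2.39, 3.01, 3.14, 3.14, 3.14].

## Interface

Orientations are given as a 3x3 rotation matrix whose columns are the frame's x, y, z axes.
In Python, from rig import * gives the robot as it stands.
- The arm moves only by the shell command python3 -m jog 'ROWS' [FORCE]. ROWS is JSON, a list of rows, each an object with "rotation": the turn, a rotation vector about the tool's x, y, z in degrees, a list of three; "dp": the shift along the tool's x, y, z in cm, a list of three; "claw": the finger opening in cm, from 0 to 8.54. In form: [{"rotation": [rx, ry, rz], "dp": [x, y, z], "claw": claw}, ...]. A call has 1 to 20 rows; each row is the pose to reach, as a shift and turn from the pose commanded when the call began, along the tool's axes at that moment; what a row does not reach only later rows make up. A row lasts 1/12 s, in which the tool goes at most 41.7 mm and 7.16 degrees, less where a joint would pass 70% of its speed; a pose out of reach is approached as far as the arm can. A call with a gripper value outside its range is refused whole. The fingers move at their own pace and stop on an object; FORCE is the grip in N (left out, the last holds). Time passes only in rows, so rows that repeat a pose let the fingers close. It gives the time, the measured TCP pose, the force, the opening and the grip force at its end, in the units of the state.
- observe(): the state, without advancing time (a new reading comes with each control period).
- grab_frame(name): name is "side" or "top"; returns the picture (400x640x3 uint8, blue, green, red); there is no depth.
- get_calibration(name): a dict with "fx", "fy", "cx", "cy" (pixels), "D" ([k1, k2, p1, p2, k3] as OpenCV has them; the pictures are not rectified), "rvec" (rotation vector, rad) and "tvec" (3), from world to camera coordinates, as OpenCV has them. Camera axes: x right, y down, z forward; pixel columns grow to the right and rows downward; lengths in m; the calibration is good to about 2 mm. A picture is of the moment at which its call begins. get_calibration takes no time and is no camera call.
- sign_off(): hands the job in; it is judged then, once.
Trained networks look in the newest picture that a camera, given by its name, has taken for a name from the list of things; names that differ only in an ending like _2 or _b are one class to them, and where a whole thing is asked for, a point or a joint stands for the part that bears it (a point fixed in the world has none). Each returns a list of dicts, best first, with "confidence" (0 to 1); they miss things now and then, are a little off and sometimes report something else, mostly with a low value. They report only what shows in the picture. A call takes as long as a camera call.
- boxes_of(camera, label): "location" ([x, y, z] in m, in the coordinates of the camera as it stood for that picture, good to about 4 mm: the middle of the surface that is visible of it).
The state is a dict: "t": time; "joints": joint angles; "dq": joint speeds; "tau": joint torques, N m; "tcp_pos": TCP position; "eef_rot": TCP orientation; "ft_force": force on the tool from outside, world axes, zero at the start; "wrist_torque": the same for the moment, N m; "opening": finger opening in m; "finger_force": force on a finger pad.
Only numpy, scipy, OpenCV 4.12 (cv2) and the standard library are available. Lean on these libraries where they do the work, as an engineer would, in place of code of your own. Each camera call takes 0.05 s, during which the arm holds its last target. There are 200 camera calls.

## Working session

There is one attempt and no reset: what is moved stays moved. The work goes in short steps, Python scripts to look and compute and a shell command to move; the robot and the scene stay as the last step left them, time stands still between calls to the robot, and variables do not carry over. Pictures are saved under pics/ and viewed, at most 10 in all, crops included, and the job is handed in when it is done.

```bash
mkdir -p pics; ls; cat > h.py <<'E'
from rig import *
import numpy as np, cv2
def cal(n):
    c=get_calibration(n);K=np.array([[c['fx'],0,c['cx']],[0,c['fy'],c['cy']],[0,0,1.]])
    return K,np.array(c['D'],float),np.array(c['rvec'],float),np.array(c['tvec'],float)
def c2w(n,p):
    K,D,r,t=cal(n);return cv2.Rodrigues(r)[0].T@(np.array(p)-t.ravel())
def w2p(n,P):
    K,D,r,t=cal(n);return cv2.projectPoints(np.array(P,float).reshape(-1,3),r,t,K,D)[0].reshape(-1,2)
def p2w(n,uv,z):
    K,D,r,t=cal(n);u=cv2.undistortPoints(np.array(uv,float).reshape(-1,1,2),K,D).reshape(-1,2)
    R=cv2.Rodrigues(r)[0];o=-R.T@t.ravel();d=np.c_[u,np.ones(len(u))]@R
    return o+d*((z-o[2])/d[:,2])[:,None]
def look(n):
    return grab_frame(n)
E
python3 - <<'E'
from h import *
for n in("side","top"):
    im=look(n);cv2.imwrite(f"pics/{n}0.png",im)
    for l in("key_handle","holder","sheeter","latch","socket_mouth","mug_mid","jar_mid","spatula_grip"):
        for d in boxes_of(n,l)[:2]: print(n,l,round(d['confidence'],2),c2w(n,d['location']).round(3))
print(observe())
E
```

```text
pics
side key_handle 0.61 [ 0.585 -0.203  0.142]
side holder 0.81 [ 0.584 -0.175  0.051]
side sheeter 0.62 [0.583 0.222 0.05 ]
side latch 0.87 [0.587 0.097 0.074]
side socket_mouth 0.79 [0.588 0.093 0.074]
side mug_mid 0.56 [ 0.726 -0.164  0.057]
side jar_mid 0.63 [0.804 0.041 0.086]
side jar_mid 0.49 [0.447 0.204 0.003]
side spatula_grip 0.74 [0.445 0.208 0.005]
top key_handle 0.75 [ 0.586 -0.207  0.151]
top holder 0.81 [ 0.585 -0.189  0.052]
top holder 0.45 [ 0.729 -0.195  0.028]
top sheeter 0.61 [0.586 0.164 0.058]
top latch 0.92 [0.586 0.086 0.065]
top latch 0.74 [ 0.583 -0.206  0.152]
top socket_mouth 0.75 [0.584 0.085 0.064]
top mug_mid 0.58 [ 0.729 -0.194  0.025]
top mug_mid 0.48 [0.583 0.084 0.064]
top jar_mid 0.75 [0.806 0.014 0.121]
top spatula_grip 0.76 [0.445 0.197 0.006]
{'t': 0.9, 'joints': array([ 1.29296618e+00,  4.23061214e-01,  1.62991708e+00,  3.61480146e-05,
        1.08861466e+00, -1.90016463e-02]), 'dq': array([ 0.00134513, -0.00121087, -0.000183  ,  0.00095613,  0.00119302,
        0.0006755 ]), 'tau': array([-6.33890090e-05, -5.57331705e+01, -2.82144803e+01,  3.20891047e-05,
        6.38993133e-04, -2.23011710e-05]), 'tcp_pos': array([0.15992721, 0.60416394, 0.23933657]), 'eef_rot': array([[-9.66686193e-01,  2.55964458e-01, -3.08795948e-05],
       [ 2.55964457e-01,  9.66686193e-01,  8.49952663e-06],
       [ 3.20264547e-05,  3.12296302e-07, -9.99999999e-01]]), 'ft_force': array([-0.18267611, -0.4406369 , -0.42834015]), 'wrist_torque': array([-0.00953844,  0.0073431 , -0.04011734]), 'finger_force': 0.0, 'opening': 0.08559803860835598}
```

View pics/top0.png

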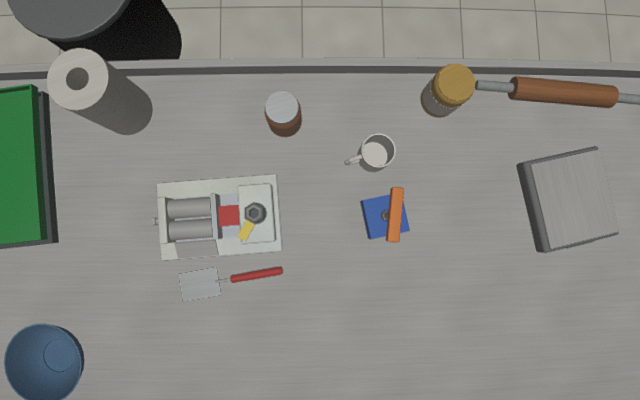

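View pics/side0.png

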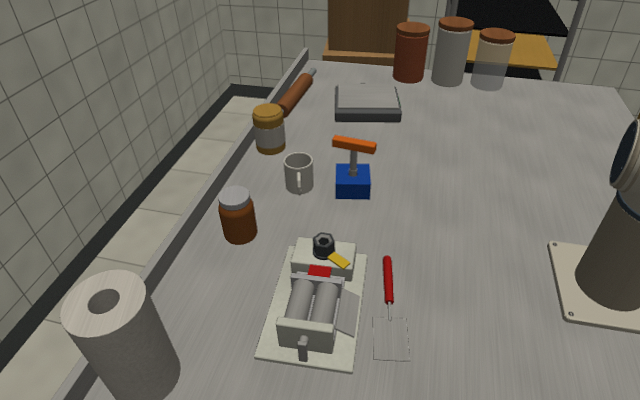

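The top view shows the key bar at about (396,214) over the holder (385,216), boss at (255,213), tongue at (247,231) and ear at (229,215). The side view agrees. Next I'll enlarge both for measuring.

```bash
python3 - <<'E'
from h import *
t=cv2.imread("pics/top0.png");s=cv2.imread("pics/side0.png")
r=lambda a,k:cv2.resize(a,None,fx=k,fy=k,interpolation=cv2.INTER_CUBIC)
a=r(t[170:265,215:285],4);b=r(s[215:310,270:370],4)
cv2.imwrite("pics/crop0.png",np.hstack([a,b]))
for n,im in(("top",t),("side",s)):
    K,D,rv,tv=cal(n);print(n,"cam",(-cv2.Rodrigues(rv)[0].T@tv.ravel()).round(3))
    h=cv2.cvtColor(im,cv2.COLOR_BGR2HSV);
    def rect(nm,lo,hi,box,z):
        x0,y0,x1,y1=box;m=np.zeros(h.shape[:2],np.uint8);m[y0:y1,x0:x1]=cv2.inRange(h[y0:y1,x0:x1],lo,hi)
        ys,xs=np.nonzero(m);c=np.array([xs.mean(),ys.mean()]);w=p2w(n,np.c_[xs,ys],z)
        rr=cv2.minAreaRect((w[:,:2]*1000).astype(np.float32));print(nm,len(xs),c.round(1),"meanW",w.mean(0).round(4),"rect",np.round(rr[0],1),np.round(rr[1],1),round(rr[2],1))
        e=np.linalg.eigh(np.cov(w[:,:2].T))[1][:,1];print('  pca deg',np.degrees(np.arctan2(e[1],e[0])).round(1))
    kb,lb=((370,175,425,250),(225,195,285,250)) if n=="top" else((325,130,385,160),(295,225,360,275))
    rect("orange",(5,150,80),(16,255,255),kb,.152 if n=="top" else .14)
    rect("yellow",(20,120,80),(35,255,255),lb,.08)
    rect("dark",(0,0,0),(179,255,105),lb,.0915)
E
```

```text
top cam [ 0.572 -0.04   0.953]
orange 599 [395.  214.2] meanW [ 0.587  -0.2102  0.152 ] rect [ 587.2 -210.2] [ 22.5 106.9] 83.0
  pca deg 173.0
yellow 160 [245.6 229.9] meanW [0.5595 0.0968 0.08  ] rect [559.7  96.7] [18.6 38.8] 59.7
  pca deg 148.9
dark 252 [257.3 213.2] meanW [0.5945 0.07   0.0915] rect [585.4  65.6] [91.2 60.7] 3.5
  pca deg 61.5
side cam [0.448 0.674 0.72 ]
orange 499 [353.9 144. ] meanW [ 0.5879 -0.2112  0.14  ] rect [ 589.6 -211.5] [ 51.7 113.8] 83.1
  pca deg 170.2
yellow 198 [338.3 259.9] meanW [0.5581 0.1166 0.08  ] rect [558.3 116.3] [22.7 45.3] 59.3
  pca deg 148.4
dark 730 [323.8 254.6] meanW [0.5869 0.1184 0.0915] rect [584.1 111.5] [115.  110.8] 8.6
  pca deg 116.1
```

View pics/crop0.png

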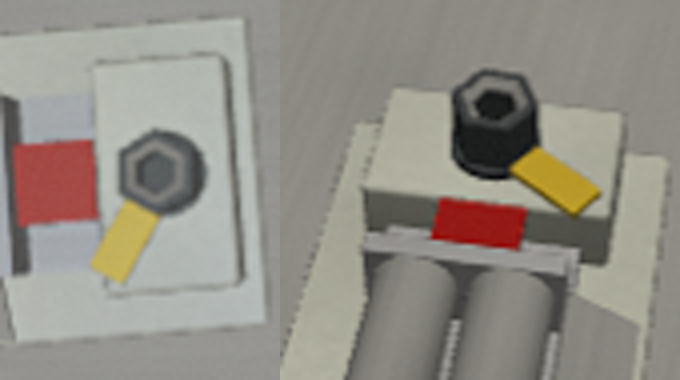

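```bash
cat >> h.py <<'E'
def tri(a,b):
    P=[];u=[]
    for n,p in(("top",a),("side",b)):
        K,D,r,t=cal(n);P.append(np.c_[cv2.Rodrigues(r)[0],t.ravel()]);u.append(cv2.undistortPoints(np.array(p,float).reshape(1,1,2),K,D).reshape(2,1))
    X=cv2.triangulatePoints(P[0],P[1],u[0],u[1]).ravel();return X[:3]/X[3]
def delta(xyz,yaw):
    "tool-frame cm shift and world yaw turn (deg) of tool x from current to target"
    s=observe();R=s['eef_rot'];y0=np.degrees(np.arctan2(R[1,0],R[0,0]))
    print("dp",(R.T@(np.array(xyz)-s['tcp_pos'])*100).round(2),"rz",round(-((yaw-y0+180)%360-180),1),"t",round(s['t'],2))
E
python3 - <<'E'
from h import *
print("mouth",tri((253.4,212.4),(322.9,237.6)), p2w("top",[(253.4,212.4)],.0915),p2w("side",[(322.9,237.6)],.0915))
# sheeter edge: right base edge & ear in top (crop px/4+offset)
e=p2w("top",[(215+243/4,170+20/4),(215+265/4,170+320/4)],.005);d=e[1]-e[0];print("sheeter -x dir deg",np.degrees(np.arctan2(d[1],d[0])))
e=p2w("top",[(215+93/4,170+62/4),(215+108/4,170+296/4)],.0615);d=e[1]-e[0];print("plateau",np.degrees(np.arctan2(d[1],d[0])))
e=p2w("top",[(215+124/4,170+203/4),(215+92/4,170+266/4)],.0915-.015);d=e[1]-e[0];print("tongue",np.degrees(np.arctan2(d[1],d[0])))
delta((.5875,-.2107,.21),173)
E
```

```text
mouth [0.59730185 0.07796898 0.09557449] [[0.59644011 0.0783317  0.0915    ]] [[0.59927033 0.0742223  0.0915    ]]
sheeter -x dir deg -176.3968000029258
plateau -176.63618857378262
tongue 152.58166177639544
dp [-62.19 -67.83   2.93] rz -7.8 t 0.9
```

```bash
python3 -m jog '[{"rotation":[0,0,-7.8],"dp":[-62.2,-67.8,2.9],"claw":6},{"rotation":[0,0,-7.8],"dp":[-62.2,-67.8,2.9],"claw":6},{"rotation":[0,0,-7.8],"dp":[-62.2,-67.8,2.9],"claw":6},{"rotation":[0,0,-7.8],"dp":[-62.2,-67.8,2.9],"claw":6},{"rotation":[0,0,-7.8],"dp":[-62.2,-67.8,2.9],"claw":6},{"rotation":[0,0,-7.8],"dp":[-62.2,-67.8,2.9],"claw":6},{"rotation":[0,0,-7.8],"dp":[-62.2,-67.8,2.9],"claw":6},{"rotation":[0,0,-7.8],"dp":[-62.2,-67.8,2.9],"claw":6},{"rotation":[0,0,-7.8],"dp":[-62.2,-67.8,2.9],"claw":6},{"rotation":[0,0,-7.8],"dp":[-62.2,-67.8,2.9],"claw":6},{"rotation":[0,0,-7.8],"dp":[-62.2,-67.8,2.9],"claw":6},{"rotation":[0,0,-7.8],"dp":[-62.2,-67.8,2.9],"claw":6},{"rotation":[0,0,-7.8],"dp":[-62.2,-67.8,2.9],"claw":6},{"rotation":[0,0,-7.8],"dp":[-62.2,-67.8,2.9],"claw":6},{"rotation":[0,0,-7.8],"dp":[-62.2,-67.8,2.9],"claw":6},{"rotation":[0,0,-7.8],"dp":[-62.2,-67.8,2.9],"claw":6},{"rotation":[0,0,-7.8],"dp":[-62.2,-67.8,2.9],"claw":6},{"rotation":[0,0,-7.8],"dp":[-62.2,-67.8,2.9],"claw":6},{"rotation":[0,0,-7.8],"dp":[-62.2,-67.8,2.9],"claw":6},{"rotation":[0,0,-7.8],"dp":[-62.2,-67.8,2.9],"claw":6}]' 40; python3 - <<'E'
from h import *
delta((.5875,-.2107,.21),173)
E
```

```text
t: 2.57
tcp_pos: [0.5478, -0.1355, 0.2131]
eef_rot: [[-0.992, 0.123, 0.0], [0.123, 0.992, -0.0], [-0.0, 0.0, -1.0]]
ft_force: [0.4, 0.6, 0.8]
opening: 0.0601
finger_force: 0.0
dp [-4.86 -6.98  0.32] rz -0.1 t 2.57
```

```bash
python3 -m jog '[{"rotation":[0,0,0],"dp":[-2.5,-3.5,0.2],"claw":6},{"rotation":[0,0,0],"dp":[-3.5,-5,0.3],"claw":6},{"rotation":[0,0,0],"dp":[-3.5,-5,0.3],"claw":6},{"rotation":[0,0,0],"dp":[-3.5,-5,0.3],"claw":6}]'; python3 - <<'E'
from h import *
delta((.5875,-.2107,.129),173)
E
```

```text
t: 2.9
tcp_pos: [0.5756, -0.188, 0.2096]
eef_rot: [[-0.992, 0.124, -0.001], [0.124, 0.992, 0.0], [0.001, 0.0, -1.0]]
ft_force: [-0.5, 0.7, -0.2]
opening: 0.0599
finger_force: 0.0
dp [-1.47 -2.11  8.06] rz -0.1 t 2.9
```

```bash
python3 -m jog '[{"rotation":[0,0,0],"dp":[-1.5,-2.1,0],"claw":6},{"rotation":[0,0,0],"dp":[-1.5,-2.1,0],"claw":6},{"rotation":[0,0,0],"dp":[-1.5,-2.1,3],"claw":6},{"rotation":[0,0,0],"dp":[-1.5,-2.1,5.5],"claw":6},{"rotation":[0,0,0],"dp":[-1.5,-2.1,7],"claw":6},{"rotation":[0,0,0],"dp":[-1.5,-2.1,8],"claw":6},{"rotation":[0,0,0],"dp":[-1.5,-2.1,8],"claw":6},{"rotation":[0,0,0],"dp":[-1.5,-2.1,8],"claw":6}]'; python3 - <<'E'
from h import *
delta((.5875,-.2107,.129),173)
im=look("side");t=look("top")
r=lambda a,k:cv2.resize(a,None,fx=k,fy=k,interpolation=cv2.INTER_CUBIC)
cv2.imwrite("pics/g1.png",np.hstack([r(im[80:210,290:410],3),r(t[150:280,330:450],3)]))
E
```

```text
t: 3.57
tcp_pos: [0.588, -0.209, 0.1303]
eef_rot: [[-0.993, 0.122, -0.0], [0.122, 0.993, 0.0], [0.0, 0.0, -1.0]]
ft_force: [0.7, -0.3, 0.6]
opening: 0.06
finger_force: 0.0
dp [ 0.02 -0.18  0.13] rz 0.0 t 3.57
```

View pics/g1.png

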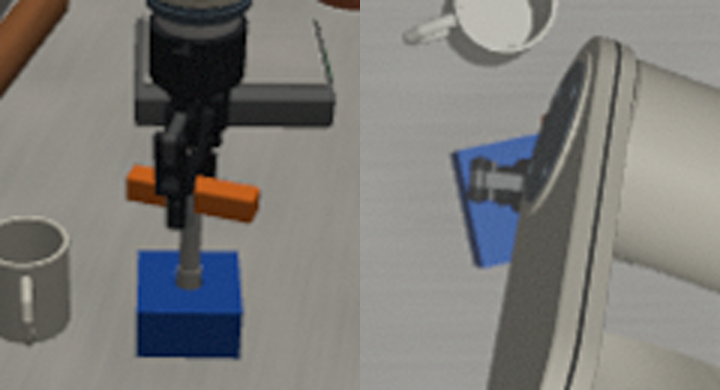

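The fingers straddle the bar near its middle, around the neck at crop (190,230). I'll close on it.

```bash
python3 -m jog '[{"rotation":[0,0,0],"dp":[0,-0.15,0.1],"claw":6},{"rotation":[0,0,0],"dp":[0,-0.15,0.1],"claw":4},{"rotation":[0,0,0],"dp":[0,-0.15,0.1],"claw":1.5},{"rotation":[0,0,0],"dp":[0,-0.15,0.1],"claw":1.5},{"rotation":[0,0,0],"dp":[0,-0.15,0.1],"claw":1.5},{"rotation":[0,0,0],"dp":[0,-0.15,0.1],"claw":1.5},{"rotation":[0,0,0],"dp":[0,-0.15,0.1],"claw":1.5},{"rotation":[0,0,0],"dp":[0,-0.15,0.1],"claw":1.5},{"rotation":[0,0,0],"dp":[0,-0.15,0.1],"claw":1.5},{"rotation":[0,0,0],"dp":[0,-0.15,0.1],"claw":1.5}]' 80
```

```text
t: 4.5
tcp_pos: [0.5883, -0.2115, 0.1298]
eef_rot: [[-0.992, 0.122, 0.001], [0.122, 0.992, -0.0], [-0.001, -0.0, -1.0]]
ft_force: [-0.8, 1.7, 4.8]
opening: 0.0231
finger_force: 79.0
```

```bash
python3 -m jog '[{"rotation":[0,0,0],"dp":[0,0,-1],"claw":1.5},{"rotation":[0,0,0],"dp":[0,0,-2.5],"claw":1.5},{"rotation":[0,0,0],"dp":[0,0,-4.5],"claw":1.5},{"rotation":[0,0,0],"dp":[0,0,-6.5],"claw":1.5},{"rotation":[0,0,0],"dp":[0,0,-9],"claw":1.5},{"rotation":[0,0,0],"dp":[0,0,-11],"claw":1.5},{"rotation":[0,0,0],"dp":[0,0,-12],"claw":1.5},{"rotation":[0,0,0],"dp":[0,0,-12],"claw":1.5},{"rotation":[0,0,0],"dp":[0,0,-12],"claw":1.5},{"rotation":[0,0,0],"dp":[0,0,-12],"claw":1.5}]'; python3 - <<'E'
from h import *
delta((.597,.0775,.25),150)
im=look("side");t=look("top")
r=lambda a,k:cv2.resize(a,None,fx=k,fy=k,interpolation=cv2.INTER_CUBIC)
cv2.imwrite("pics/g2.png",np.hstack([r(im[30:180,300:400],4)]))
E
```

```text
t: 5.33
tcp_pos: [0.5869, -0.211, 0.2474]
eef_rot: [[-0.992, 0.122, -0.003], [0.122, 0.992, 0.001], [0.003, 0.001, -1.0]]
ft_force: [0.5, -0.1, -3.9]
opening: 0.0226
finger_force: 78.9
dp [ 2.53 28.75 -0.23] rz 23.0 t 5.33
```

View pics/g2.png

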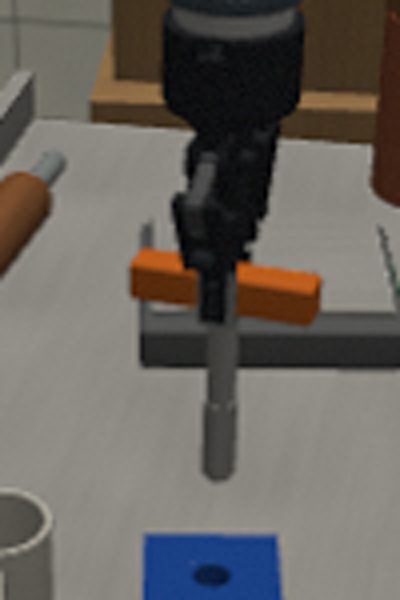

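The key is lifted: the bar is at crop (226,285) and the tip at (218,478), clear of the holder. I'll check its lean against the TCP axis while carrying it over.

```bash
python3 - <<'E'
from h import *
p=observe()['tcp_pos'];print(p)
for z in(.258,.24,.2,.16,.128):print(z,((w2p("side",[[p[0],p[1],z],[p[0]-.005,p[1],z]])-[300,30])*4+1.5).round(0).tolist())
E
python3 -m jog '[{"rotation":[0,0,5],"dp":[0.3,3.5,-0.3],"claw":1.5},{"rotation":[0,0,10],"dp":[0.6,7,-0.3],"claw":1.5},{"rotation":[0,0,15],"dp":[1,10.5,-0.3],"claw":1.5},{"rotation":[0,0,20],"dp":[1.4,14,-0.3],"claw":1.5},{"rotation":[0,0,23],"dp":[1.7,17.5,-0.3],"claw":1.5},{"rotation":[0,0,23],"dp":[2,21,-0.3],"claw":1.5},{"rotation":[0,0,23],"dp":[2.3,24.5,-0.3],"claw":1.5},{"rotation":[0,0,23],"dp":[2.5,27,-0.3],"claw":1.5},{"rotation":[0,0,23],"dp":[2.5,28.7,-0.3],"claw":1.5},{"rotation":[0,0,23],"dp":[2.5,28.7,-0.3],"claw":1.5},{"rotation":[0,0,23],"dp":[2.5,28.7,-0.3],"claw":1.5},{"rotation":[0,0,23],"dp":[2.5,28.7,-0.3],"claw":1.5}]'
python3 - <<'E'
from h import *
delta((.597,.0775,.25),150)
im=look("side");t=look("top")
r=lambda a,k:cv2.resize(a,None,fx=k,fy=k,interpolation=cv2.INTER_CUBIC)
cv2.imwrite("pics/g3.png",np.hstack([r(im[130:280,270:370],4),r(t[160:310,215:305],4)]))
p=observe()['tcp_pos'];print(p)
for z in(.261,.24,.2,.16,.131):print(z,((w2p("side",[[p[0],p[1],z],[p[0]-.005,p[1],z]])-[270,130])*4+1.5).round(0).tolist())
E
```

```text
[ 0.58699883 -0.21095842  0.24725606]
0.258 [[225.0, 285.0], [233.0, 286.0]]
0.24 [[224.0, 313.0], [232.0, 314.0]]
0.2 [[222.0, 373.0], [230.0, 374.0]]
0.16 [[219.0, 430.0], [227.0, 431.0]]
0.128 [[218.0, 474.0], [225.0, 475.0]]
t: 6.43
tcp_pos: [0.5978, 0.0761, 0.2512]
eef_rot: [[-0.866, 0.5, -0.002], [0.5, 0.866, -0.001], [0.001, -0.001, -1.0]]
ft_force: [0.2, 0.2, -3.2]
opening: 0.023
finger_force: 79.5
dp [0.14 0.08 0.12] rz -0.0 t 6.43
[0.59797866 0.07553989 0.25157754]
0.261 [[210.0, 169.0], [221.0, 170.0]]
0.24 [[211.0, 206.0], [222.0, 207.0]]
0.2 [[212.0, 272.0], [222.0, 274.0]]
0.16 [[213.0, 335.0], [223.0, 337.0]]
0.131 [[214.0, 378.0], [224.0, 380.0]]
```

View pics/g3.png

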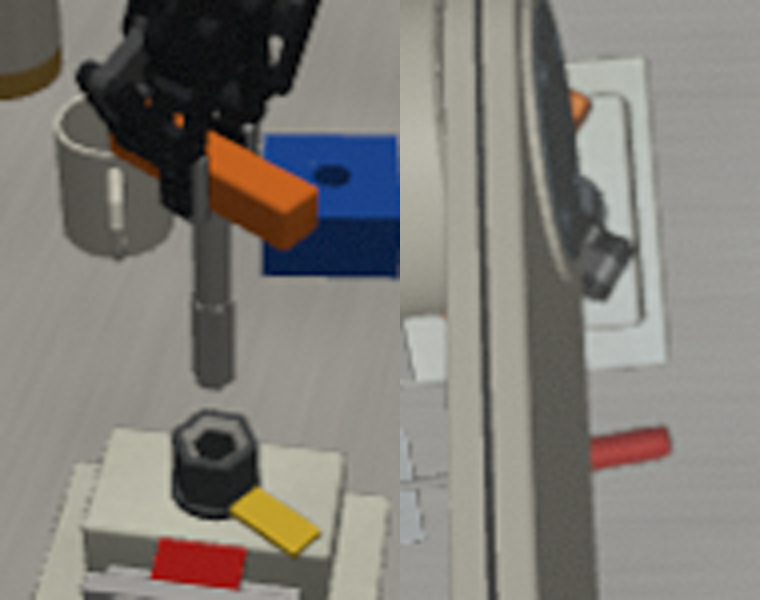

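The key hangs upright on the tool axis (tip at crop (214,380)), with the boss mouth at (214,437). I'll refine the mouth position and descend to it.

```bash
python3 - <<'E'
from h import *
print(tri((253.4,212.4),(323.2,238.8)),p2w("side",[(323.2,238.8)],.0915),p2w("top",[(253.4,212.4)],.0915))
delta((.597,.0775,.25),150)
# tip vs mouth: refine both with dark-boss outline in original top image
t=cv2.imread("pics/top0.png");g=cv2.cvtColor(t,cv2.COLOR_BGR2GRAY)
for y in range(200,228):print(y,*g[y,240:272])
E
```

```text
[0.59701692 0.07831261 0.09252304] [[0.59787322 0.07742832 0.0915    ]] [[0.59644011 0.0783317  0.0915    ]]
dp [0.18 0.12 0.16] rz -0.1 t 6.53
200 186 185 185 185 185 186 185 187 185 184 185 186 188 187 187 187 186 187 185 187 187 183 183 183 182 181 180 181 183 184 177 153
201 187 186 187 185 186 185 186 186 186 185 186 187 183 174 178 182 183 185 187 188 188 185 186 184 186 183 185 183 183 186 179 155
202 188 186 186 188 187 186 185 187 188 188 183 179 160 125 129 148 151 163 173 177 185 189 186 186 186 185 184 184 183 185 181 160
203 186 186 186 186 185 185 187 189 190 184 161 131 113 89 90 89 81 90 104 127 157 175 181 188 186 184 184 185 185 185 184 166
204 187 186 184 184 185 187 189 184 177 158 119 94 92 99 97 92 85 78 79 85 97 122 158 182 186 184 183 184 184 184 184 169
205 187 188 186 185 188 189 187 163 121 95 92 99 112 125 122 108 99 92 87 82 84 87 104 150 181 186 183 182 182 185 185 172
206 186 189 188 187 185 175 159 118 91 90 107 127 136 133 132 132 121 110 97 86 89 87 84 103 156 181 185 183 183 185 186 174
207 185 187 186 185 165 121 95 91 100 111 130 131 125 114 116 1
[... 1836 characters left out ...]
4 168 180 186 187 186 184 186 186 185 186
223 149 180 185 173 163 170 171 173 172 174 174 170 157 135 107 97 107 111 121 139 154 177 186 186 185 184 187 187 187 185 186 188
224 151 178 182 173 169 171 170 171 172 174 175 174 177 167 143 144 162 164 168 180 187 187 186 182 183 185 185 187 186 187 186 187
225 153 177 179 172 171 172 170 173 171 172 172 175 176 172 163 173 189 189 187 187 186 186 184 183 183 184 186 186 186 186 184 186
226 145 169 172 169 173 171 172 173 172 173 173 175 174 164 169 185 186 184 186 182 184 185 182 181 182 185 185 188 186 185 183 186
227 144 160 167 172 171 173 172 173 172 175 175 173 167 163 175 184 183 184 183 182 184 184 183 183 183 183 183 186 186 186 185 184
```

```bash
python3 -m jog '[{"rotation":[0,0,0],"dp":[0.2,0.1,0],"claw":1.5},{"rotation":[0,0,0],"dp":[0.2,0.1,1],"claw":1.5},{"rotation":[0,0,0],"dp":[0.2,0.1,2],"claw":1.5},{"rotation":[0,0,0],"dp":[0.2,0.1,3],"claw":1.5},{"rotation":[0,0,0],"dp":[0.2,0.1,3.6],"claw":1.5},{"rotation":[0,0,0],"dp":[0.2,0.1,4.0],"claw":1.5},{"rotation":[0,0,0],"dp":[0.2,0.1,4.3],"claw":1.5},{"rotation":[0,0,0],"dp":[0.2,0.1,4.5],"claw":1.5},{"rotation":[0,0,0],"dp":[0.2,0.1,4.5],"claw":1.5},{"rotation":[0,0,0],"dp":[0.2,0.1,4.5],"claw":1.5}]'; python3 - <<'E'
from h import *
delta((.597,.078,.1813),150)
print(observe()['wrist_torque'])
E
```

```text
t: 7.37
tcp_pos: [0.5972, 0.0785, 0.2072]
eef_rot: [[-0.866, 0.5, 0.0], [0.5, 0.866, 0.0], [-0.0, 0.0, -1.0]]
ft_force: [0.0, 0.4, -1.7]
opening: 0.0231
finger_force: 79.5
dp [-0.01 -0.05  2.59] rz -0.0 t 7.37
[ 0.01627967 -0.00610704 -0.03263545]
```

Free so far; I'll continue in small steps.

```bash
python3 -m jog '[{"rotation":[0,0,0],"dp":[0,0,0.2],"claw":1.5},{"rotation":[0,0,0],"dp":[0,0,0.4],"claw":1.5},{"rotation":[0,0,0],"dp":[0,0,0.6],"claw":1.5},{"rotation":[0,0,0],"dp":[0,0,0.8],"claw":1.5},{"rotation":[0,0,0],"dp":[0,0,0.8],"claw":1.5},{"rotation":[0,0,0],"dp":[0,0,0.8],"claw":1.5}]'; python3 - <<'E'
from h import *
print(observe()['wrist_torque'])
E
```

```text
t: 7.87
tcp_pos: [0.5969, 0.0784, 0.1989]
eef_rot: [[-0.866, 0.5, -0.0], [0.5, 0.866, -0.0], [0.0, -0.0, -1.0]]
ft_force: [-0.0, 0.5, -2.1]
opening: 0.0229
finger_force: 79.5
[-0.04611317  0.03220194  0.01619321]
```

```bash
python3 -m jog '[{"rotation":[0,0,0],"dp":[0,0,0.3],"claw":1.5},{"rotation":[0,0,0],"dp":[0,0,0.6],"claw":1.5},{"rotation":[0,0,0],"dp":[0,0,0.9],"claw":1.5},{"rotation":[0,0,0],"dp":[0,0,1.2],"claw":1.5},{"rotation":[0,0,0],"dp":[0,0,1.4],"claw":1.5},{"rotation":[0,0,0],"dp":[0,0,1.6],"claw":1.5},{"rotation":[0,0,0],"dp":[0,0,1.7],"claw":1.5},{"rotation":[0,0,0],"dp":[0,0,1.75],"claw":1.5},{"rotation":[0,0,0],"dp":[0,0,1.75],"claw":1.5}]'; python3 - <<'E'
from h import *
print(observe()['wrist_torque'])
im=look("side")
cv2.imwrite("pics/g4.png",cv2.resize(im[160:300,260:380],None,fx=4,fy=4,interpolation=cv2.INTER_CUBIC))
E
```

```text
t: 8.62
tcp_pos: [0.597, 0.0784, 0.1814]
eef_rot: [[-0.866, 0.5, -0.0], [0.5, 0.866, -0.0], [0.0, -0.0, -1.0]]
ft_force: [0.1, 0.8, -3.3]
opening: 0.0227
finger_force: 79.5
[-0.00946972  0.0156225  -0.02552897]
```

View pics/g4.png

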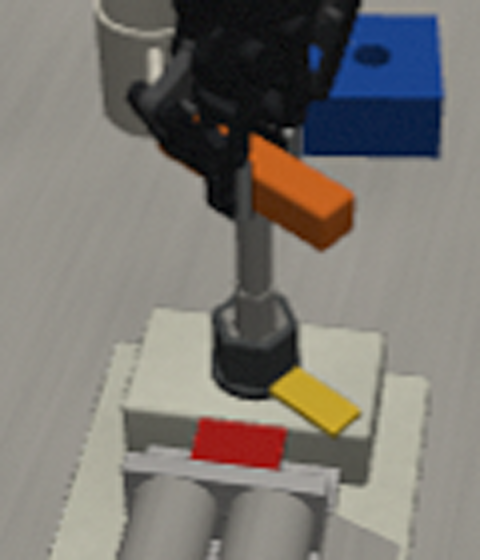

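The key is in the boss at (255,330), about 30 mm deep, with the bar along the tongue. Now I'll feel for the floor.

```bash
python3 -m jog '[{"rotation":[0,0,0],"dp":[0,0,0.05],"claw":1.5},{"rotation":[0,0,0],"dp":[0,0,0.1],"claw":1.5},{"rotation":[0,0,0],"dp":[0,0,0.15],"claw":1.5},{"rotation":[0,0,0],"dp":[0,0,0.15],"claw":1.5},{"rotation":[0,0,0],"dp":[0,0,0.15],"claw":1.5}]'
```

```text
t: 9.08
tcp_pos: [0.5974, 0.0785, 0.1812]
eef_rot: [[-0.866, 0.5, 0.001], [0.5, 0.866, 0.0], [-0.001, 0.001, -1.0]]
ft_force: [-0.9, -0.8, 5.4]
opening: 0.0228
finger_force: 80.8
```

```bash
python3 -m jog '[{"rotation":[0,0,3],"dp":[0,0,0],"claw":1.5},{"rotation":[0,0,6],"dp":[0,0,0],"claw":1.5},{"rotation":[0,0,9],"dp":[0,0,0],"claw":1.5},{"rotation":[0,0,12],"dp":[0,0,0],"claw":1.5},{"rotation":[0,0,15],"dp":[0,0,0],"claw":1.5},{"rotation":[0,0,18],"dp":[0,0,0],"claw":1.5},{"rotation":[0,0,21],"dp":[0,0,0],"claw":1.5},{"rotation":[0,0,24],"dp":[0,0,0],"claw":1.5},{"rotation":[0,0,27],"dp":[0,0,0],"claw":1.5},{"rotation":[0,0,30],"dp":[0,0,0],"claw":1.5},{"rotation":[0,0,33],"dp":[0,0,0],"claw":1.5},{"rotation":[0,0,36],"dp":[0,0,0],"claw":1.5},{"rotation":[0,0,39],"dp":[0,0,0],"claw":1.5},{"rotation":[0,0,42],"dp":[0,0,0],"claw":1.5},{"rotation":[0,0,45],"dp":[0,0,0],"claw":1.5},{"rotation":[0,0,48],"dp":[0,0,0],"claw":1.5},{"rotation":[0,0,50],"dp":[0,0,0],"claw":1.5},{"rotation":[0,0,50],"dp":[0,0,0],"claw":1.5}]'; python3 - <<'E'
from h import *
print(observe()['wrist_torque'])
E
```

```text
t: 10.58
tcp_pos: [0.5972, 0.0782, 0.1812]
eef_rot: [[-0.172, 0.985, 0.001], [0.985, 0.172, -0.001], [-0.001, 0.001, -1.0]]
ft_force: [-2.7, -1.4, 5.9]
opening: 0.0232
finger_force: 80.7
[-0.38294582  0.60219436  0.18871632]
```

```bash
python3 -m jog '[{"rotation":[0,0,3],"dp":[0,0,0],"claw":1.5},{"rotation":[0,0,6],"dp":[0,0,0],"claw":1.5},{"rotation":[0,0,9],"dp":[0,0,0],"claw":1.5},{"rotation":[0,0,11],"dp":[0,0,0],"claw":1.5},{"rotation":[0,0,11],"dp":[0,0,0],"claw":1.5}]'; python3 - <<'E'
from h import *
print(observe()['wrist_torque'])
E
```

```text
t: 11.0
tcp_pos: [0.5972, 0.0782, 0.1812]
eef_rot: [[0.019, 1.0, 0.001], [1.0, -0.019, -0.001], [-0.001, 0.001, -1.0]]
ft_force: [-1.9, -2.2, 5.2]
opening: 0.0226
finger_force: 80.7
[-0.38006578  0.63415149  0.12135017]
```

Still no stop; I'll turn on in smaller steps.

```bash
python3 -m jog '[{"rotation":[0,0,2],"dp":[0,0,0],"claw":1.5},{"rotation":[0,0,4],"dp":[0,0,0],"claw":1.5},{"rotation":[0,0,4],"dp":[0,0,0],"claw":1.5}]'; python3 - <<'E'
from h import *
print(observe()['wrist_torque'])
E
python3 -m jog '[{"rotation":[0,0,2],"dp":[0,0,0],"claw":1.5},{"rotation":[0,0,4],"dp":[0,0,0],"claw":1.5},{"rotation":[0,0,4],"dp":[0,0,0],"claw":1.5}]'; python3 - <<'E'
from h import *
s=observe();print(s['wrist_torque'],s['joints'][5])
im=look("side");print(boxes_of("side","latch")[:1])
cv2.imwrite("pics/g5.png",cv2.resize(im[160:300,260:380],None,fx=4,fy=4,interpolation=cv2.INTER_CUBIC))
E
```

```text
t: 11.25
tcp_pos: [0.5972, 0.0782, 0.1812]
eef_rot: [[0.089, 0.996, 0.001], [0.996, -0.089, -0.001], [-0.0, 0.001, -1.0]]
ft_force: [-2.9, -2.6, 5.9]
opening: 0.0229
finger_force: 80.7
[-0.30090515  0.63315992  0.16799551]
t: 11.5
tcp_pos: [0.5972, 0.0782, 0.1812]
eef_rot: [[0.158, 0.987, 0.001], [0.987, -0.158, -0.001], [-0.0, 0.001, -1.0]]
ft_force: [-2.4, -1.6, 6.1]
opening: 0.0232
finger_force: 80.7
[-0.35820452  0.64084757  0.16581869] 0.26995131687718316
[{'location': [0.0018, 0.1275, 0.8708], 'confidence': 0.68}]
```

View pics/g5.png

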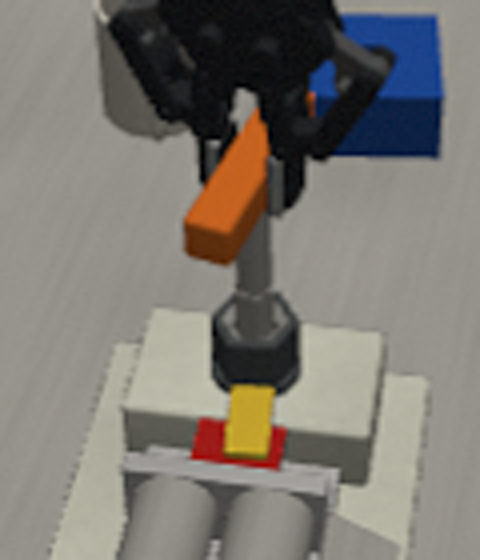

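The tongue at (250,420) now lies nearly across the ear, and the key is still seated. I'll turn on until the torque rises at the stop.

```bash
python3 -m jog '[{"rotation":[0,0,1.5],"dp":[0,0,0],"claw":1.5},{"rotation":[0,0,3],"dp":[0,0,0],"claw":1.5},{"rotation":[0,0,3],"dp":[0,0,0],"claw":1.5}]'; python3 - <<'E'
from h import *
print(observe()['wrist_torque'])
E
python3 -m jog '[{"rotation":[0,0,1.5],"dp":[0,0,0],"claw":1.5},{"rotation":[0,0,3],"dp":[0,0,0],"claw":1.5},{"rotation":[0,0,3],"dp":[0,0,0],"claw":1.5}]'; python3 - <<'E'
from h import *
s=observe();print(s['wrist_torque'],s['joints'][5])
E
```

```text
t: 11.85
tcp_pos: [0.5972, 0.0782, 0.1812]
eef_rot: [[0.209, 0.978, 0.001], [0.978, -0.209, -0.001], [-0.0, 0.001, -1.0]]
ft_force: [-1.8, -1.3, 6.8]
opening: 0.0229
finger_force: 80.7
[-0.2976918   0.61158629  0.15849725]
t: 12.1
tcp_pos: [0.5972, 0.0782, 0.1812]
eef_rot: [[0.26, 0.966, 0.001], [0.966, -0.26, -0.0], [-0.0, 0.001, -1.0]]
ft_force: [-2.7, -0.8, 6.8]
opening: 0.0226
finger_force: 80.7
[-0.31314816  0.66000095  0.21728373] 0.3741148482383238
```

```bash
python3 -m jog '[{"rotation":[0,0,1.5],"dp":[0,0,0],"claw":1.5},{"rotation":[0,0,3],"dp":[0,0,0],"claw":1.5},{"rotation":[0,0,3],"dp":[0,0,0],"claw":1.5}]'; python3 - <<'E'
from h import *
s=observe();print(s['wrist_torque'],s['joints'][5])
im=look("side")
cv2.imwrite("pics/g6.png",cv2.resize(im[180:300,260:380],None,fx=5,fy=5,interpolation=cv2.INTER_CUBIC))
a,b=cv2.imread("pics/g5.png"),0
h=lambda i:cv2.inRange(cv2.cvtColor(i,cv2.COLOR_BGR2HSV),(20,120,80),(35,255,255))
ys,xs=np.nonzero(h(im)[225:290,290:360]);uv=np.c_[xs+290,ys+225]
w=p2w("side",uv,.078)[:,:2];e=np.linalg.eigh(np.cov(w.T))[1][:,1];print(len(xs),w.mean(0),np.degrees(np.arctan2(e[1],e[0]))%180)
E
```

```text
t: 12.35
tcp_pos: [0.5972, 0.0783, 0.1812]
eef_rot: [[0.31, 0.951, 0.001], [0.951, -0.31, -0.001], [-0.0, 0.001, -1.0]]
ft_force: [-2.9, -1.0, 6.4]
opening: 0.0229
finger_force: 80.8
[-0.2893551   0.63773487  0.41250417] 0.42618687541453926
193 [0.59074448 0.13483347] 93.52537208500915
```

View pics/g6.png

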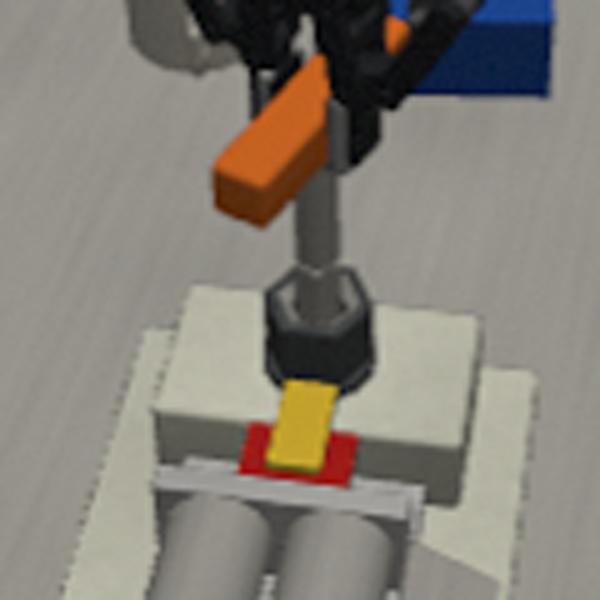

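Torque rose to 0.41 N m and the tongue sits at 93.5°, the sheeter's +y: this is the stop. I'll unload within the play, open the fingers and retreat upward.

```bash
python3 -m jog '[{"rotation":[0,0,0.5],"dp":[0,0,0],"claw":1.5},{"rotation":[0,0,0.5],"dp":[0,0,0],"claw":1.5},{"rotation":[0,0,-2],"dp":[0,0,-0.1],"claw":1.5},{"rotation":[0,0,-4],"dp":[0,0,-0.1],"claw":1.5},{"rotation":[0,0,-4],"dp":[0,0,-0.1],"claw":1.5},{"rotation":[0,0,-4],"dp":[0,0,-0.1],"claw":3},{"rotation":[0,0,-4],"dp":[0,0,-0.1],"claw":6},{"rotation":[0,0,-4],"dp":[0,0,-0.1],"claw":6},{"rotation":[0,0,-4],"dp":[0,0,-0.1],"claw":6},{"rotation":[0,0,-4],"dp":[0,0,-0.1],"claw":6},{"rotation":[0,0,-4],"dp":[0,0,-0.1],"claw":6}]'
```

```text
t: 13.32
tcp_pos: [0.5971, 0.0785, 0.1812]
eef_rot: [[0.243, 0.97, 0.0], [0.97, -0.243, 0.0], [0.0, 0.0, -1.0]]
ft_force: [-0.5, -0.4, -0.1]
opening: 0.06
finger_force: 0.0
```

```bash
python3 -m jog '[{"rotation":[0,0,0],"dp":[0,0,-0.5],"claw":6},{"rotation":[0,0,0],"dp":[0,0,-1.5],"claw":6},{"rotation":[0,0,0],"dp":[0,0,-3],"claw":6},{"rotation":[0,0,0],"dp":[0,0,-5],"claw":6},{"rotation":[0,0,0],"dp":[0,0,-7],"claw":6},{"rotation":[0,0,0],"dp":[0,0,-10],"claw":6},{"rotation":[0,0,0],"dp":[0,0,-13],"claw":6},{"rotation":[0,0,0],"dp":[0,0,-16],"claw":6},{"rotation":[0,0,0],"dp":[0,0,-16],"claw":6},{"rotation":[0,0,0],"dp":[0,0,-16],"claw":6}]'; python3 - <<'E'
from h import *
im=look("side")
cv2.imwrite("pics/g7.png",cv2.resize(im[130:300,250:390],None,fx=3.5,fy=3.5,interpolation=cv2.INTER_CUBIC))
ys,xs=np.nonzero(cv2.inRange(cv2.cvtColor(im,cv2.COLOR_BGR2HSV),(20,120,80),(35,255,255))[225:290,290:360]);w=p2w("side",np.c_[xs+290,ys+225],.078)[:,:2];e=np.linalg.eigh(np.cov(w.T))[1][:,1];print(len(xs),w.mean(0),np.degrees(np.arctan2(e[1],e[0]))%180)
for d in boxes_of("side","key_handle")[:1]:print(c2w("side",d['location']))
q=lambda P:((w2p("side",P)-[250,130])*3.5+1.25).round(0).tolist()
print("axis",q([[.5972,.0782,z] for z in(.0915,.12,.18,.1915)]))
E
```

```text
t: 14.15
tcp_pos: [0.598, 0.0786, 0.3442]
eef_rot: [[0.242, 0.97, 0.005], [0.97, -0.242, 0.001], [0.002, 0.005, -1.0]]
ft_force: [-0.2, -0.0, -1.0]
opening: 0.0599
finger_force: 0.0
194 [0.59027165 0.13472881] 94.56161216647948
[0.59771965 0.08528775 0.20187797]
axis [[258.0, 383.0], [258.0, 348.0], [256.0, 270.0], [256.0, 254.0]]
```

View pics/g7.png

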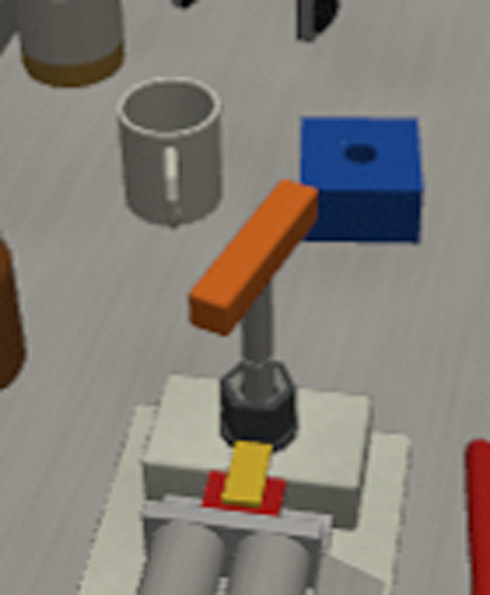

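The key stands free on the axis (bar at (254,255), boss at (258,383)), the tongue is across the ear, and the robot is clear. Handing in.

```bash
python3 -c "
from rig import *
print(sign_off())"
```

```text
the job is handed in; nothing more can be done
None
```

The job is handed in, verdict not shown: the key stands released and upright at full depth in the socket, the latch is turned to its stop with the tongue across the red ear, and the arm touched no other object on the table.

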